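# Static balancing of a flywheel: find the heavy side and hold it down

### The job

Before the flywheel on the blue balancing stand can get its counterweight, its heavy side must be found: it has a weight hidden somewhere inside it. Turn the wheel by hand far enough that its heavy side is lifted and it wants to roll back, find out by feel where the heavy side is, and then turn the wheel so that the heavy side points straight down; finish while still gripping the wheel and holding it still there. Leave the jar, the tray and the screwdriver where they are.

Things in the scene. Friction and masses are not known exactly. Their poses are not given: they have to be found in the camera images.
- stand: Balancing stand, fixed to the bench: dark base plate 170 x 170 mm, 12 mm high, with a blue post. Origin on the bench straight below the wheel's centre; x runs along the axle from the post to the wheel and on to the open front, y to the left of x, z up. The plate spans x -105 to +65 mm. No clamp or stop touches the wheel.
- housing (a point): Round aluminium bearing housing on top of the blue post: radius 22 mm, spanning the stand's x -66 to -30 mm; the point is its middle, on the axle, 130 mm above the bench. The post below it is 50 mm wide, x -64 to -32 mm. Nothing stands beside or above the rest of the wheel.
- wheel: Aluminium flywheel, diameter 150 mm, 24 mm thick, brass hub (radius 16 mm), on the end of the horizontal axle; it turns either way without stops and cannot come off. Origin at its centre, 130 mm above the bench; x along the axle as the stand's x, z from the centre to the red mark. Pinch it across its 24 mm thickness near the rim. The heavy side lies at an unknown angle to the mark, new each time.
- axle (a point): Wheel centre, does not turn. The hidden weight pulls with at most 0.2 N m (+-20 %); the sticky, damped bearing resists with about 0.1 N m. Let go well off the bottom, the wheel rolls back in about 2 s, without swinging past, but sticks 20 to 40 degrees short of it, equally from either side; nearer the bottom, or close to the very top, it stays put. It may be rolling in the first 2 s.
- mark (a point): Middle of the red mark on the wheel's rim, 75 mm from the centre; the mark is a red bar 14 mm wide running radially from rim to hub on both faces and across the rim; five dark dots are spread round the rest of each face. The mark is only a reference for reading the wheel's angle: it is not the heavy side.
- jar_mid (a point): Bystander: amber glass jar with a blue lid, 54 mm diameter, 75 mm high, standing on the bench; the point is half-way up.
- tray_mid (a point): Bystander: open yellow tray 100 x 70 x 30 mm on the bench; the point is its centre, half-way up.
- screwdriver_grip (a point): Bystander: screwdriver lying on the bench; the point is the middle of its handle.

How it is judged:
By the outcome, as a careful person would: the job done as asked, in the order asked, and still so for the second after the job is handed in, while the arm keeps its last pose, push and grip.
It also fails if it takes over 72 s, if anything falls off the work surface, if the arm or the gripper's body presses on something with over 40 N, if the wrist force passes 120 N, or if a joint passes its speed limit or range.

### The arm

A 7-joint arm with a two-finger parallel gripper is mounted at the origin on the work surface. World frame = base frame: x ahead of the robot, y to its left, z up, the work surface at z = 0. Lengths are in m, angles in rad, forces in N, time in s.
With the tool pointing down it reaches from about 0.425 to 0.875 m from the base axis. Payload 4.7 kg.
Tool frame: the origin (TCP) lies midway between the tips of the shut fingers; the grasp point (between the pads) lies 19 mm behind it (ctrl.grip_depth is the distance from the TCP to the grasp point, in m); z points along the fingers, y is the direction in which the jaws open and shut (so a half turn about z gives the same grasp; the last joint's range is limited). The gripper opens to 87 mm and grips with 3 to 60 N. Pads are 19 mm wide; open, the fingers measure 117 mm over their backs; the gripper's body (75 mm by 190 mm) begins 51 mm behind the grasp point.
Start: joints at [1.212, 0.321, -0.07, 1.45, 0.023, 1.371, -0.057], TCP at [0.237, -0.605, 0.223] pointing down, gripper open.
Joint ranges: [-2.86, 2.86], [-0.3, 2.09], [-1.38, 1.24], [0.06, 2.45], [-1.56, 4.7], [0.09, 2.05], [-2.69, 2.69]. Speed limits (rad/s): [2.57, 2.57, 3.14, 3.14, 3.14, 3.14, 3.14].

### API

Orientations are given as a rotation vector (axis times angle).
In Python, from bench import ctrl gives the robot as it stands. The module is installed in compiled form; this text tells all that it offers.
- The arm moves only by the shell command python3 -m inch 'ROWS' [FORCE]. ROWS is JSON, a list of rows, each a list of 5 numbers: the opening, from -1 (shut) to 1 (fully open), so that 0 is half open, then the shift along the tool's x, y, z in mm, then the turn about the tool's z in rad. In form: [[fingers, tx, ty, tz, twist], ...]. A call has 1 to 5 rows; each row shifts and turns the pose as measured when the row begins, along the tool's axes as they then stand; what a row does not reach is not made up. A row lasts 1/8 s, in which the tool goes at most 62.5 mm and 10.7 degrees, less where a joint would pass 70% of its speed; a pose out of reach is approached as far as the arm can. A call is refused whole if a number of a shift passes 62.5 or a number of a turn 0.188, either way. A call with a gripper value outside its range is refused whole. The fingers move at their own pace and stop on an object; FORCE is the grip in N (left out, the last holds). Time passes only in rows, so rows that do not move let the fingers close. It gives the time, the measured TCP pose, the force and the opening at its end, in the units of the state.
- ctrl.get_state(): the state, without advancing time (a new reading comes with each control period).
- ctrl.get_image(name): name is "scene" or "top" or "wrist"; returns a dict with "color" (420x560x3 uint8, red, green, blue), "range_z" (420x560 float32, m along the optical axis (not along the pixel's ray), 0 where there is no reading), "K" (3x3 intrinsics, pixels), "R" (3x3) and "t" (3): a world point X has camera coordinates R X + t. Camera axes: x right, y down, z forward; pixel columns grow to the right and rows downward; lengths in m; the calibration is good to about 2 mm. A picture is of the moment at which its call begins.
- ctrl.close_job(): hands the job in, once; it reports no verdict.
The state is a dict: "time": time; "joint_positions": joint angles; "qd": joint speeds; "joint_torque": joint torques, N m; "position": TCP position; "tool_rot": TCP orientation; "ft_force": force on the tool from outside, world axes, zero at the start; "torque": the same for the moment, N m; "grip_width": opening from 0.0 (shut) to 1.0 (fully open).
Only numpy, scipy, OpenCV 4.12 (cv2) and the standard library are available. Lean on these libraries where they do the work, as an engineer would, in place of code of your own. Each camera call takes 0.05 s, during which the arm holds its last target. There are 200 camera calls.

## Working session

There is one attempt and no reset: what is moved stays moved. The work goes in short steps, Python scripts to look and compute and a shell command to move; the robot and the scene stay as the last step left them, time stands still between calls to the robot, and variables do not carry over. Pictures are saved under pics/ and viewed, about 8 in all and at most 12, crops included, and the job is handed in when it is done.

```bash
mkdir -p pics; python3 - <<'E'
from bench import ctrl
import cv2,numpy as np
s=ctrl.get_state(); print({k:np.round(v,3) for k,v in s.items()})
for n in ["scene","top"]:
    im=ctrl.get_image(n); cv2.imwrite(f"pics/{n}0.png",im["color"][:,:,::-1]); print(n,np.round(im["K"],1).tolist(),np.round(im["R"],3).tolist(),np.round(im["t"],3))
E
```

```text
{'time': np.float64(0.0), 'joint_positions': array([ 1.212,  0.322, -0.07 ,  1.452,  0.023,  1.371, -0.057]), 'qd': array([-0.   ,  0.001,  0.001,  0.001, -0.   ,  0.001, -0.001]), 'joint_torque': array([-0.0000e+00, -4.9129e+01, -4.0400e-01, -3.1253e+01, -6.4000e-02,
        4.4000e-02,  0.0000e+00]), 'position': array([ 0.237, -0.605,  0.221]), 'tool_rot': array([-3.085e+00, -5.820e-01,  1.000e-03]), 'ft_force': array([-0.146, -0.465, -0.405]), 'torque': array([ 0.039, -0.008, -0.037]), 'grip_width': np.float64(0.998)}
scene [[390.7, 0.0, 283.7], [0.0, 390.7, 214.1], [0.0, 0.0, 1.0]] [[-0.403, 0.915, -0.014], [0.645, 0.273, -0.713], [-0.649, -0.297, -0.701]] [ 0.18  -0.23   1.413]
top [[404.1, 0.0, 271.5], [0.0, 404.1, 207.5], [0.0, 0.0, 1.0]] [[-0.025, -1.0, 0.011], [-0.987, 0.023, -0.161], [0.16, -0.015, -0.987]] [0.049 0.551 0.906]
```

View pics/scene0.png

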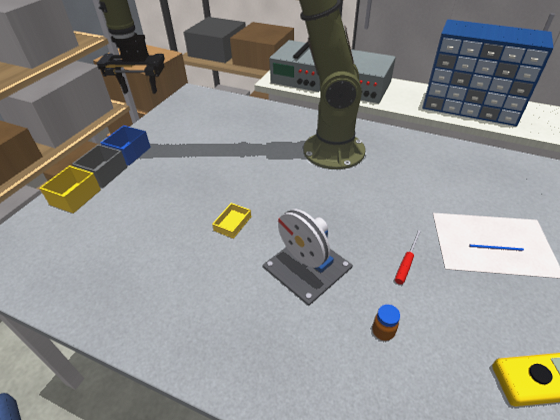

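View pics/top0.png

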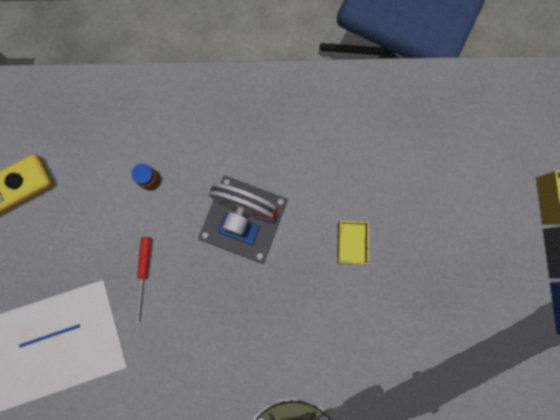

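```bash
cat > h.py <<'E'
from bench import ctrl
import cv2,numpy as np
def cloud(n):
    im=ctrl.get_image(n); d=im["range_z"]; v,u=np.indices(d.shape)
    c=np.stack([(u-im["K"][0,2])/im["K"][0,0]*d,(v-im["K"][1,2])/im["K"][1,1]*d,d],-1)
    P=(c-im["t"])@im["R"]; P[d==0]=np.nan
    return im,P,cv2.cvtColor(im["color"],cv2.COLOR_RGB2HSV)
def ray(im,uv,z):
    d=np.linalg.inv(im["K"])@np.array([uv[0],uv[1],1.]); d=im["R"].T@d; o=-im["R"].T@im["t"]
    return o+d*(z-o[2])/d[2]
E
python3 - <<'E'
from h import *
im,P,H=cloud("top")
m=((H[...,2]<85)&(P[...,2]<0.035)).astype(np.uint8); m[:150]=0;m[290:]=0;m[:,:180]=0;m[:,310:]=0
cs,_=cv2.findContours(m,0,2); c=max(cs,key=cv2.contourArea); hull=cv2.convexHull(c)[:,0]
W=np.array([ray(im,p,0.012)[:2] for p in hull],np.float32); r=cv2.minAreaRect(W*1000); print("plate",r, cv2.boxPoints(r).tolist())
for n in ["scene","top"]:
    if n=="scene": im,P,H=cloud("scene")
    Z=P[...,2]; reg=(np.abs(P[...,0]-.62)<.25)&(np.abs(P[...,1]-0.08)<.2)&(Z>.02)
    w=reg&(Z>.06)
    Q=P[w]; print(n,len(Q),"range",np.nanmin(Q,0).round(3),np.nanmax(Q,0).round(3))
    red=w&((H[...,0]<8)|(H[...,0]>172))&(H[...,1]>130)&(H[...,2]>60)
    print("red",red.sum(),np.nanmean(P[red],0).round(3),np.nanmin(P[red],0).round(3),np.nanmax(P[red],0).round(3))
    np.savez(f"{n}.npz",P=P,H=H,w=w,red=red,col=im["color"])
# jar, tray
y=(H[...,0]>22)&(H[...,0]<34)&(H[...,1]>150)&reg
print("tray",P[y].mean(0).round(3))
E
```

```text
plate ((531.392822265625, 105.26982116699219), (165.90484619140625, 166.6238250732422), 67.84309387207031) [[422.9480895996094, 59.863670349121094], [577.2674560546875, -2.9775543212890625], [639.8375244140625, 150.67596435546875], [485.5181884765625, 213.51719665527344]]
scene 2168 range [0.487 0.024 0.06 ] [0.59  0.17  0.207]
red 32 [0.543 0.048 0.146] [0.535 0.029 0.134] [0.552 0.07  0.156]
top 2168 range [0.487 0.024 0.06 ] [0.59  0.17  0.207]
red 32 [0.543 0.048 0.146] [0.535 0.029 0.134] [0.552 0.07  0.156]
tray [ 0.428 -0.119  0.028]
```

```bash
python3 - <<'E'
from h import *
d=np.load("scene.npz");P=d["P"];w=d["w"]
a=np.radians(-22.2);x=np.array([np.cos(a),np.sin(a),0]);c=np.array([.5499,.0977,.130])
Q=P[w]
for _ in range(4):
    s=(Q-c)@x; F=Q[np.abs(s-.012)<.006]; 
    A=np.c_[F[:,1:2],F[:,2:],np.ones(len(F))]; k=np.linalg.lstsq(A,F[:,0],rcond=None)[0]
    n=np.array([1,-k[0],-k[1]]);n/=np.linalg.norm(n)
    print(len(F),"n",n.round(3),"ang",np.degrees(np.arctan2(n[1],n[0])),"offset",((F-c)@x).mean())
y=np.array([-x[1],x[0],0])
print("y ext",(F-c)@y@np.ones(len(F))/len(F),np.percentile((F-c)@y,[0,1,99,100]),"z",np.percentile(F[:,2],[0,1,99,100]))
yz=np.c_[(F-c)@y,F[:,2]].astype(np.float32); print(cv2.minEnclosingCircle(yz))
R=P[d["red"]]; Ry=(R-c)@y;Rz=R[:,2]-.13; print("mark ang from up toward -y",np.degrees(np.arctan2(-Ry.mean(),Rz.mean())), ((R-c)@x).round(3))
col=d["col"]; v,u=np.where(w); crop=col[v.min()-30:v.max()+40,u.min()-40:u.max()+40,::-1]
cv2.imwrite("pics/wheel.png",cv2.resize(crop,None,fx=4,fy=4,interpolation=cv2.INTER_CUBIC)[:600,:800])
im,P2,H2=cloud("top"); Z=P2[...,2]; t=(Z>.19)&(abs(P2[...,0]-.55)<.1)&(abs(P2[...,1]-.1)<.1); T=P2[t]
print("top pts",len(T),"rel", ((T-c)@x).min(),((T-c)@x).max(),((T-c)@y).mean(),Z[t].max())
hs=P2[(np.abs((P2-c)@y)<.04)&(np.abs((P2-c)@x+.048)<.03)&(Z>.13)]
print("housing",len(hs),((hs-c)@y).mean(),((hs-c)@x).mean(),hs[:,2].max())
E
```

```text
1636 n [ 0.929 -0.37   0.007] ang -21.68581768404564 offset 0.011863244059650752
1636 n [ 0.929 -0.37   0.007] ang -21.68581768404564 offset 0.011863244059650752
1636 n [ 0.929 -0.37   0.007] ang -21.68581768404564 offset 0.011863244059650752
1636 n [ 0.929 -0.37   0.007] ang -21.68581768404564 offset 0.011863244059650752
y ext 0.003958731957975359 [-0.07450158 -0.0700445   0.07248168  0.07398972] z [0.06012633 0.06422367 0.2034711  0.20514717]
((0.0008053347119130194, 0.1289013922214508), 0.07731255143880844)
mark ang from up toward -y 71.74388072965728 [0.012 0.013 0.012 0.014 0.012 0.015 0.012 0.013 0.013 0.013 0.012 0.014
 0.014 0.013 0.013 0.013 0.013 0.012 0.011 0.014 0.013 0.011 0.013 0.013
 0.014 0.012 0.012 0.012 0.012 0.012 0.012 0.012]
top pts 576 rel -0.012087342209106214 0.012488863763600101 -9.298098064053813e-05 0.21024291945605642
housing 402 -0.000978796828420306 -0.046134722906370614 0.15584591330480596
```

View pics/wheel.png

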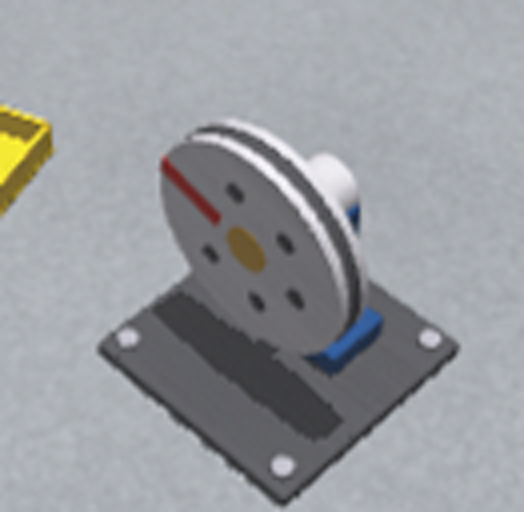

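```bash
python3 -m inch '[[0,0,0,-16,-0.163],[0,0,0,-16,-0.163],[0,0,0,-16,-0.163],[0,0,0,-16,-0.163],[0,0,0,0,-0.163]]' 25; cat >> h.py <<'E'
a=np.radians(-22.);X=np.array([np.cos(a),np.sin(a),0]);Y=np.array([-X[1],X[0],0]);C=np.array([.5499,.0977,.130])
def mark(verbose=0):
    im,P,H=cloud("scene"); L=np.stack([(P-C)@X,(P-C)@Y,P[...,2]-.13],-1)
    r=np.hypot(L[...,1],L[...,2]); f=(np.abs(L[...,0]-.012)<.006)&(r<.078)&(r>.02)
    red=f&((H[...,0]<8)|(H[...,0]>172))&(H[...,1]>110)&(H[...,2]>50)
    k=L[red]; th=np.degrees(np.arctan2(-k[:,1].mean(),k[:,2].mean())) if len(k) else None
    return th,len(k),im
def rep():
    s=ctrl.get_state(); p=s["position"]; R=cv2.Rodrigues(s["tool_rot"])[0]; g=p-R[:,2]*ctrl.grip_depth-C
    print("t",round(float(s["time"]),2),"grasp rel stand mm",(np.array([g@X,g@Y,g[2]])*1000).round(1),"toolY ang",np.degrees(np.arctan2(R[1,1],R[0,1])).round(2),"z",R[:,2].round(3),"F(stand)",np.array([s["ft_force"]@X,s["ft_force"]@Y,s["ft_force"][2]]).round(2),"w",round(float(s["grip_width"]),3),"q",s["joint_positions"].round(2))
    th,n,im=mark(); print("mark deg from up toward -y:",th,n); return im
E
python3 -c "from h import *; rep()"
```

```text
time: 0.88
position: [0.2365, -0.6045, 0.2865]
tool_rot: [-2.577, -1.79, -0.001]
ft_force: [-0.2, 0.0, 0.5]
grip_width: 0.543
t 0.88 grasp rel stand mm [ -27.5 -768.5  175.2] toolY ang -20.43 z [-0.002  0.003 -1.   ] F(stand) [-0.23 -0.04  0.52] w 0.543 q [ 1.29  0.31 -0.17  1.34  0.05  1.5   0.76]
mark deg from up toward -y: 70.81284022031215 47
```

```bash
M="python3 -m inch"; python3 -m inch '[[0,55,3,0,0.027],[0,55,3,0,0],[0,55,3,0,0],[0,55,3,0,0],[0,55,3,0,0]]' >/dev/null; python3 -m inch '[[0,55,3,0,0],[0,55,3,0,0],[0,55,3,0,0],[0,55,3,0,0],[0,55,0,0,0]]' >/dev/null;  python3 -m inch '[[0,50,0,0,0],[0,40,0,0,0],[0,20,0,0,0],[0,0,0,0,0]]'; python3 -c "from h import *; rep()"
```

```text
time: 2.68
position: [0.5198, 0.0152, 0.2842]
tool_rot: [-2.628, -1.709, -0.001]
ft_force: [-1.4, -0.2, -0.7]
grip_width: 0.5
t 2.67 grasp rel stand mm [  3.1 -87.9 172.9] toolY ang -23.93 z [-0.003  0.006 -1.   ] F(stand) [-1.21 -0.7  -0.73] w 0.5 q [ 0.68  0.06 -0.79  1.65  0.04  1.45 -0.53]
mark deg from up toward -y: 70.81560682111675 49
```

```bash
python3 -m inch '[[0,22,-2,10,-0.034],[0,19,-1,20,0],[0,0,0,30,0],[0,0,0,20,0],[0,0,0,0,0]]'; python3 -c "from h import *; rep()"
```

```text
time: 3.35
position: [0.5327, 0.0533, 0.1994]
tool_rot: [-2.603, -1.747, 0.002]
ft_force: [0.1, -0.0, -0.4]
grip_width: 0.501
t 3.35 grasp rel stand mm [  0.8 -47.6  88.1] toolY ang -22.27 z [-0.004  0.005 -1.   ] F(stand) [ 0.08  0.03 -0.37] w 0.501 q [ 0.61  0.16 -0.82  1.74  0.12  1.29 -0.63]
mark deg from up toward -y: 72.1370982450468 55
```

```bash
python3 -m inch '[[0,0,0,20,0],[0,0,0,20,0],[0,0,0,9,0],[0,0,0,0,0]]' ; python3 -m inch '[[-1,0,0,0,0],[-1,0,0,0,0],[-1,0,0,0,0],[-1,0,0,0,0]]' 25; python3 - <<'E'
from h import *
im=rep(); cv2.imwrite("pics/grip.png",cv2.resize(im["color"][150:320,200:420,::-1],None,fx=3,fy=3))
E
```

```text
time: 3.9
position: [0.5363, 0.0537, 0.1542]
tool_rot: [-2.609, -1.748, -0.009]
ft_force: [0.1, -0.0, -0.1]
grip_width: 0.498
time: 4.4
position: [0.5329, 0.0556, 0.1557]
tool_rot: [-2.604, -1.748, -0.001]
ft_force: [3.5, -0.1, -3.9]
grip_width: 0.277
t 4.4 grasp rel stand mm [  0.1 -45.5  44.4] toolY ang -22.26 z [-0.003  0.005 -1.   ] F(stand) [ 3.3   1.26 -3.88] w 0.277 q [ 0.59  0.2  -0.82  1.8   0.15  1.21 -0.66]
mark deg from up toward -y: 71.91697107573954 31
```

View pics/grip.png

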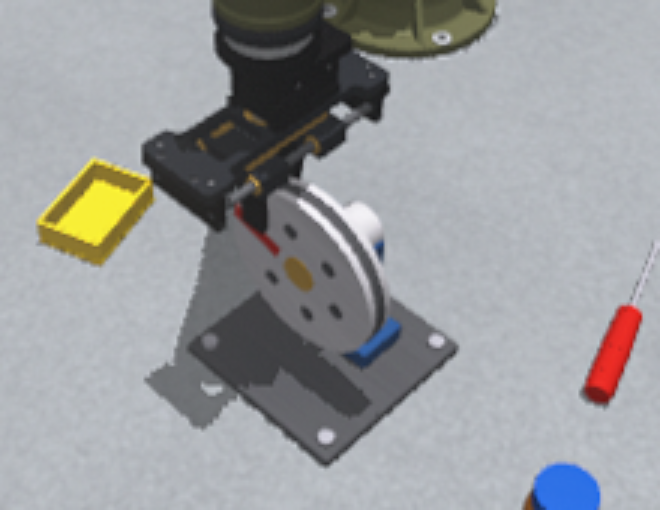

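```bash
python3 -m inch '[[-1,11,0,-9,0],[-1,13,0,-6.5,0],[-1,14,0,-3.3,0]]'; python3 -c "from h import *; rep()"
```

```text
time: 4.82
position: [0.5446, 0.0844, 0.1733]
tool_rot: [-2.612, -1.742, 0.022]
ft_force: [-4.7, -4.3, -2.6]
grip_width: 0.276
t 4.83 grasp rel stand mm [  0.3 -14.1  62. ] toolY ang -22.59 z [-0.013 -0.006 -1.   ] F(stand) [-2.78 -5.77 -2.63] w 0.276 q [ 0.53  0.24 -0.83  1.73  0.19  1.27 -0.74]
mark deg from up toward -y: 40.0020852983334 26
```

```bash
python3 -m inch '[[-1,15,0,-1.6,0],[-1,15,0,0.5,0],[-1,14,0,3,0]]'; python3 -c "from h import *; rep()"
```

```text
time: 5.25
position: [0.5598, 0.1218, 0.1697]
tool_rot: [2.614, 1.739, -0.041]
ft_force: [-4.9, -7.0, -5.9]
grip_width: 0.274
t 5.25 grasp rel stand mm [ 0.4 26.5 58.4] toolY ang -22.72 z [-0.021 -0.016 -1.   ] F(stand) [-1.94 -8.31 -5.93] w 0.274 q [ 0.44  0.31 -0.84  1.67  0.24  1.29 -0.85]
mark deg from up toward -y: -3.21889928264709 1
```

```bash
python3 -m inch '[[-1,11,0,5.5,0],[-1,9,0,7.5,0],[-1,7,0,9,0],[-1,0,0,0,0]]'; python3 -c "from h import *; rep()"; python3 -m inch '[[-1,0,0,0,0]]';python3 -m inch '[[-1,0,0,0,0]]'
```

```text
time: 5.8
position: [0.5694, 0.1457, 0.1477]
tool_rot: [2.612, 1.738, -0.052]
ft_force: [-0.5, -1.0, -8.8]
grip_width: 0.278
t 5.8 grasp rel stand mm [ 0.4 52.3 36.4] toolY ang -22.74 z [-0.025 -0.021 -0.999] F(stand) [-0.11 -1.12 -8.76] w 0.278 q [ 0.37  0.37 -0.83  1.66  0.29  1.27 -0.91]
mark deg from up toward -y: None 0
time: 5.98
position: [0.5694, 0.1457, 0.1477]
tool_rot: [2.613, 1.738, -0.051]
ft_force: [-0.8, -2.5, -5.5]
grip_width: 0.274
time: 6.1
position: [0.5694, 0.1457, 0.1477]
tool_rot: [2.613, 1.738, -0.051]
ft_force: [-1.9, -2.6, -5.8]
grip_width: 0.274
```

```bash
python3 -m inch '[[0,0,0,0,0],[0,0,0,0,0],[0,0,0,-20,0],[0,0,0,-35,0],[0,0,0,-35,0]]'>/dev/null; python3 -c "from h import *; rep()"; python3 -m inch '[[0,0,0,0,0],[0,0,0,0,0],[0,0,0,0,0],[0,0,0,0,0],[0,0,0,0,0]]'>/dev/null; python3 -c "from h import *; rep()"; python3 -m inch '[[0,0,0,0,0],[0,0,0,0,0],[0,0,0,0,0],[0,0,0,0,0],[0,0,0,0,0]]'>/dev/null; python3 -m inch '[[0,0,0,0,0],[0,0,0,0,0],[0,0,0,0,0],[0,0,0,0,0],[0,0,0,0,0]]'>/dev/null;python3 - <<'E'
from h import *
im=rep(); im=rep();cv2.imwrite("pics/rel.png",cv2.resize(im["color"][150:320,200:420,::-1],None,fx=3,fy=3))
E
```

```text
t 6.72 grasp rel stand mm [  1.6  58.2 133.5] toolY ang -22.73 z [-0.021 -0.014 -1.   ] F(stand) [0.82 0.07 0.32] w 0.498 q [ 0.39  0.31 -0.85  1.52  0.24  1.44 -0.88]
mark deg from up toward -y: -52.459436487956125 72
t 7.4 grasp rel stand mm [  3.   61.1 141. ] toolY ang -22.7 z [-0.01  -0.011 -1.   ] F(stand) [0.15 0.42 0.13] w 0.504 q [ 0.39  0.3  -0.85  1.51  0.23  1.44 -0.87]
mark deg from up toward -y: -64.56087657682266 67
t 8.7 grasp rel stand mm [  3.   61.  140.6] toolY ang -22.7 z [-0.011 -0.011 -1.   ] F(stand) [-0.21  0.17  0.36] w 0.501 q [ 0.39  0.3  -0.85  1.51  0.23  1.44 -0.87]
mark deg from up toward -y: -66.92984904146154 69
t 8.75 grasp rel stand mm [  3.   61.  140.6] toolY ang -22.7 z [-0.011 -0.011 -1.   ] F(stand) [-0.49  0.12 -0.37] w 0.499 q [ 0.39  0.3  -0.85  1.51  0.23  1.44 -0.87]
mark deg from up toward -y: -67.02056183956927 68
```

View pics/rel.png

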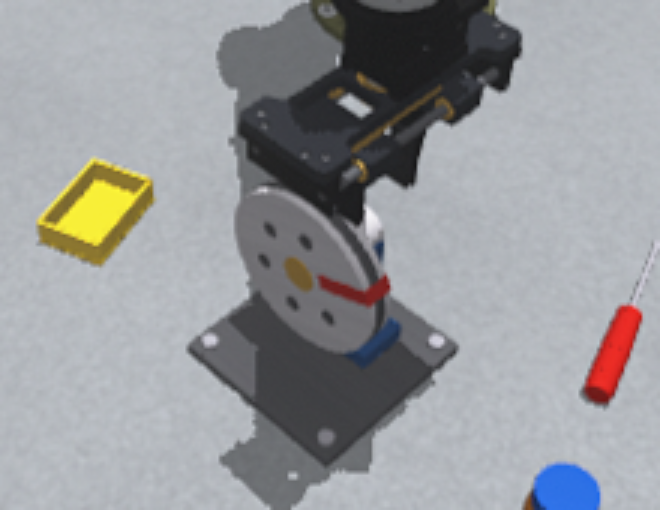

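```bash
python3 -m inch '[[0,-50,-1,0,-0.012],[0,-45,-1,0,0],[0,-15,-1,0,0],[0,0,0,0,0]]' >/dev/null; python3 -c "from h import *; rep()"
```

```text
t 9.3 grasp rel stand mm [ -1.1 -51.1 141.7] toolY ang -21.88 z [-0.011 -0.01  -1.   ] F(stand) [ 0.59 -0.82  1.27] w 0.497 q [ 0.62  0.13 -0.83  1.66  0.1   1.41 -0.61]
mark deg from up toward -y: -66.93329704627993 68
```

```bash
python3 -m inch '[[0,1,1,30,0],[0,1,0,30,0],[0,0,0,25,0],[0,0,0,17,0],[0,0,0,4,0]]' ; python3 -m inch '[[0,0,0,0,0],[-1,0,0,0,0],[-1,0,0,0,0],[-1,0,0,0,0],[-1,0,0,0,0]]' 25; python3 -c "from h import *; rep()"
```

```text
time: 9.98
position: [0.533, 0.0594, 0.1452]
tool_rot: [2.594, 1.772, -0.014]
ft_force: [-0.6, -0.2, 0.2]
grip_width: 0.501
time: 10.6
position: [0.5349, 0.0602, 0.1476]
tool_rot: [2.593, 1.77, -0.008]
ft_force: [0.8, 1.1, -3.1]
grip_width: 0.275
t 10.6 grasp rel stand mm [  0.1 -40.3  36.3] toolY ang -21.34 z [-0.003 -0.005 -1.   ] F(stand) [ 0.27  1.33 -3.08] w 0.275 q [ 0.58  0.22 -0.83  1.8   0.18  1.2  -0.67]
mark deg from up toward -y: -67.02408769341358 67
```

```bash
python3 -m inch '[[-1,9.5,0,-8,0],[-1,11.5,0,-6,0],[-1,12.5,0,-3.5,0],[-1,13,0,-0.7,0]]'; python3 -c "from h import *; rep()"
```

```text
time: 11.15
position: [0.5462, 0.0882, 0.1623]
tool_rot: [2.593, 1.75, -0.056]
ft_force: [-10.5, -9.7, 8.2]
grip_width: 0.275
t 11.15 grasp rel stand mm [ 0.3 -9.5 50.9] toolY ang -21.96 z [-0.022 -0.031 -0.999] F(stand) [ -6.05 -12.94   8.2 ] w 0.275 q [ 0.5   0.27 -0.83  1.73  0.23  1.27 -0.78]
mark deg from up toward -y: -97.58342124777712 68
```

```bash
python3 -m inch '[[-1,12,0,-1,0],[-1,12,0,0.5,0],[-1,12,0,3,0],[-1,10,0,5,0]]' 35; python3 -c "from h import *; rep()"
```

```text
time: 11.7
position: [0.5564, 0.1137, 0.158]
tool_rot: [2.582, 1.726, -0.117]
ft_force: [-11.1, -6.2, 16.0]
grip_width: 0.275
t 11.7 grasp rel stand mm [ 0.4 18.8 46.7] toolY ang -22.51 z [-0.044 -0.069 -0.997] F(stand) [-7.96 -9.93 15.99] w 0.275 q [ 0.4   0.34 -0.82  1.67  0.3   1.32 -0.88]
mark deg from up toward -y: -123.97126859753416 60
```

```bash
python3 -m inch '[[0,0,0,0,0],[0,0,0,0,0],[0,0,0,-25,0],[0,0,0,-30,0],[0,0,0,0,0]]'; python3 -c "from h import *; rep()"
```

```text
time: 12.38
position: [0.5607, 0.1244, 0.2176]
tool_rot: [2.58, 1.735, -0.104]
ft_force: [-0.0, 0.7, -0.2]
grip_width: 0.497
t 12.38 grasp rel stand mm [  0.2  30.2 106.3] toolY ang -22.21 z [-0.038 -0.063 -0.997] F(stand) [-0.26  0.64 -0.24] w 0.497 q [ 0.4   0.3  -0.84  1.58  0.27  1.42 -0.86]
mark deg from up toward -y: -125.19595738160966 58
```

```bash
python3 -m inch '[[0,-40,0,0,0],[0,-28,0,0,0],[0,-8,0,0,0],[0,0,0,0,0]]'>/dev/null; python3 -c "from h import *; rep()"
```

```text
t 12.93 grasp rel stand mm [ -2.5 -47.3 106.5] toolY ang -22.08 z [-0.046 -0.061 -0.997] F(stand) [0.88 1.09 0.96] w 0.503 q [ 0.55  0.19 -0.83  1.68  0.19  1.39 -0.69]
mark deg from up toward -y: -124.83095361168428 59
```

```bash
python3 -m inch '[[0,0,1,25,0],[0,0,1,25,0],[0,0,0,12,0],[0,0,0,0,0]]'>/dev/null; python3 -c "from h import *; rep()"
```

```text
t 13.47 grasp rel stand mm [ -2.9 -45.7  42.8] toolY ang -21.65 z [-0.044 -0.057 -0.997] F(stand) [ 0.26 -0.49  0.02] w 0.501 q [ 0.54  0.24 -0.82  1.77  0.23  1.27 -0.72]
mark deg from up toward -y: -125.40391186840448 60
```

```bash
python3 -m inch '[[-1,0,2,0,0],[-1,0,0,0,0],[-1,0,0,0,0],[-1,0,0,0,0]]' 13 >/dev/null; python3 -m inch '[[-1,10,0,-10,0],[-1,11,0,-7.5,0],[-1,12,0,-5.5,0],[-1,13,0,-3.5,0]]'; python3 -c "from h import *; rep()"
```

```text
time: 14.52
position: [0.5478, 0.0927, 0.1769]
tool_rot: [2.58, 1.74, -0.128]
ft_force: [-2.3, -6.9, -9.4]
grip_width: 0.278
t 14.53 grasp rel stand mm [ 0.3 -3.8 65.6] toolY ang -22.07 z [-0.053 -0.069 -0.996] F(stand) [ 0.47 -7.23 -9.43] w 0.278 q [ 0.45  0.3  -0.83  1.67  0.27  1.35 -0.82]
mark deg from up toward -y: -166.5355450203502 54
```

```bash
python3 -m inch '[[-1,13,0,1,0],[-1,13,0,2,0],[-1,4,0,2,0],[-1,0,0,0,0]]' >/dev/null; python3 -c "from h import *; rep()";  python3 -m inch '[[0,0,0,0,0],[0,0,0,0,0],[0,0,0,-25,0],[0,0,0,-35,0],[0,0,0,0,0]]'>/dev/null; python3 -c "from h import *; rep()"; python3 -m inch '[[0,0,0,0,0],[0,0,0,0,0],[0,0,0,0,0],[0,0,0,0,0],[0,0,0,0,0]]'>/dev/null; python3 -m inch '[[0,0,0,0,0],[0,0,0,0,0],[0,0,0,0,0],[0,0,0,0,0],[0,0,0,0,0]]'>/dev/null;python3 -m inch '[[0,0,0,0,0],[0,0,0,0,0],[0,0,0,0,0],[0,0,0,0,0],[0,0,0,0,0]]'>/dev/null;python3 - <<'E'
from h import *
im=rep(); im=rep();cv2.imwrite("pics/rel2.png",cv2.resize(im["color"][150:320,200:420,::-1],None,fx=3,fy=3))
E
```

```text
t 15.07 grasp rel stand mm [ 0.4 23.1 61.1] toolY ang -22.2 z [-0.06  -0.079 -0.995] F(stand) [ 1.55 -4.49 -7.69] w 0.282 q [ 0.39  0.35 -0.83  1.63  0.31  1.37 -0.89]
mark deg from up toward -y: 169.18770055100762 51
t 15.75 grasp rel stand mm [  1.2  37.1 127.6] toolY ang -21.89 z [-0.049 -0.068 -0.996] F(stand) [ 0.48 -0.19 -0.04] w 0.494 q [ 0.38  0.32 -0.85  1.53  0.27  1.48 -0.87]
mark deg from up toward -y: -157.64909580550537 56
t 17.68 grasp rel stand mm [ -0.3  35.8 123.4] toolY ang -21.87 z [-0.056 -0.069 -0.996] F(stand) [-0.39 -0.11  0.63] w 0.502 q [ 0.38  0.32 -0.84  1.54  0.27  1.48 -0.87]
mark deg from up toward -y: -138.5504251205866 56
t 17.73 grasp rel stand mm [ -0.3  35.8 123.4] toolY ang -21.88 z [-0.056 -0.068 -0.996] F(stand) [-0.41 -0.02 -0.11] w 0.501 q [ 0.38  0.32 -0.84  1.54  0.27  1.48 -0.87]
mark deg from up toward -y: -138.0408995966145 56
```

View pics/rel2.png

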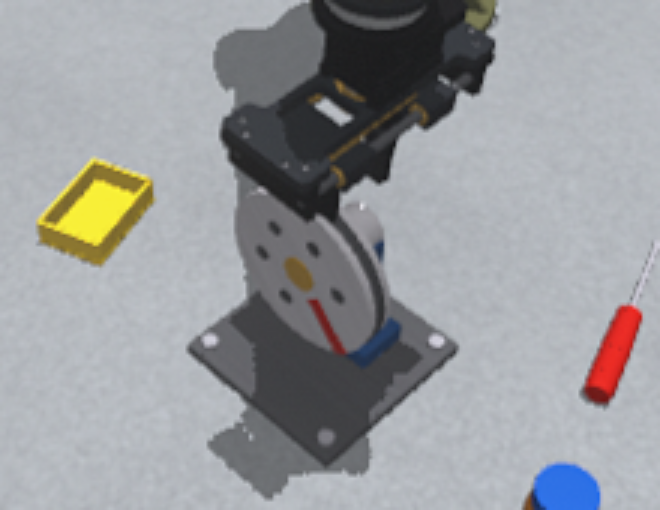

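```bash
for i in 1 2; do python3 -m inch '[[0,0,0,0,0],[0,0,0,0,0],[0,0,0,0,0],[0,0,0,0,0],[0,0,0,0,0]]'>/dev/null; done; python3 -c "from h import *; rep()"; for i in 1 2; do python3 -m inch '[[0,0,0,0,0],[0,0,0,0,0],[0,0,0,0,0],[0,0,0,0,0],[0,0,0,0,0]]'>/dev/null; done; python3 -c "from h import *; rep()"
```

```text
t 19.02 grasp rel stand mm [ -0.3  35.8 123.4] toolY ang -21.87 z [-0.056 -0.069 -0.996] F(stand) [0.56 0.03 0.08] w 0.5 q [ 0.38  0.32 -0.84  1.54  0.27  1.48 -0.87]
mark deg from up toward -y: -138.36894820100636 58
t 20.32 grasp rel stand mm [ -0.3  35.8 123.5] toolY ang -21.88 z [-0.055 -0.068 -0.996] F(stand) [ 0.67 -0.89 -0.41] w 0.503 q [ 0.38  0.32 -0.84  1.54  0.27  1.48 -0.87]
mark deg from up toward -y: -138.3702550750695 57
```

```bash
python3 -m inch '[[0,-5,0,25,0],[0,0,0,27,0],[0,0,0,13,0],[0,0,0,0,0]]'>/dev/null; python3 -c "from h import *; rep()"
```

```text
t 20.88 grasp rel stand mm [-1.5 25.7 58.4] toolY ang -21.87 z [-0.053 -0.068 -0.996] F(stand) [ 0.19  0.18 -0.08] w 0.498 q [ 0.39  0.34 -0.83  1.64  0.3   1.35 -0.88]
mark deg from up toward -y: -138.5065497560729 58
```

```bash
python3 -m inch '[[-1,0,1,0,0],[-1,0,0,0,0],[-1,0,0,0,0],[-1,0,0,0,0]]' 20 >/dev/null; python3 -m inch '[[-1,-10,0,-3,0],[-1,-11,0,-1.2,0],[-1,-10,0,0.8,0],[-1,0,0,0,0]]'; python3 -c "from h import *; rep()"
```

```text
time: 21.92
position: [0.5491, 0.0957, 0.1796]
tool_rot: [2.577, 1.75, -0.108]
ft_force: [0.7, 1.0, -4.5]
grip_width: 0.273
t 21.93 grasp rel stand mm [ 0.4 -0.8 68.3] toolY ang -21.66 z [-0.043 -0.06  -0.997] F(stand) [ 0.29  1.19 -4.54] w 0.273 q [ 0.46  0.29 -0.83  1.67  0.26  1.34 -0.81]
mark deg from up toward -y: -112.52603767624731 63
```

```bash
python3 -m inch '[[-1,-7,0,0.5,0],[-1,-5,0,1,0],[-1,0,0,0,0],[-1,0,0,0,0]]'; python3 -c "from h import *; rep()
for i in range(3): print(mark()[:2])"
```

```text
time: 22.48
position: [0.5456, 0.087, 0.1792]
tool_rot: [2.577, 1.754, -0.1]
ft_force: [0.4, 3.0, -3.3]
grip_width: 0.272
t 22.48 grasp rel stand mm [  0.4 -10.2  67.9] toolY ang -21.55 z [-0.04  -0.055 -0.998] F(stand) [-0.77  2.91 -3.35] w 0.272 q [ 0.48  0.27 -0.83  1.69  0.25  1.33 -0.78]
mark deg from up toward -y: -104.5514542336544 77
(np.float64(-104.59867798857913), 76)
(np.float64(-104.57012481718515), 79)
(np.float64(-104.55485251701623), 77)
```

```bash
python3 -m inch '[[-1,-3,0,0.3,0],[-1,0,0,0,0],[-1,0,0,0,0],[-1,0,0,0,0]]' 25; python3 - <<'E'
from h import *
im=rep(); cv2.imwrite("pics/fin.png",cv2.resize(im["color"][150:350,200:420,::-1],None,fx=3,fy=3))
E
```

```text
time: 23.18
position: [0.5452, 0.086, 0.1791]
tool_rot: [2.577, 1.756, -0.095]
ft_force: [1.8, 3.5, -2.3]
grip_width: 0.274
t 23.18 grasp rel stand mm [  0.3 -11.4  67.7] toolY ang -21.48 z [-0.038 -0.052 -0.998] F(stand) [ 0.39  3.95 -2.32] w 0.274 q [ 0.49  0.27 -0.83  1.69  0.24  1.33 -0.78]
mark deg from up toward -y: -102.79996086440792 65
```

View pics/fin.png

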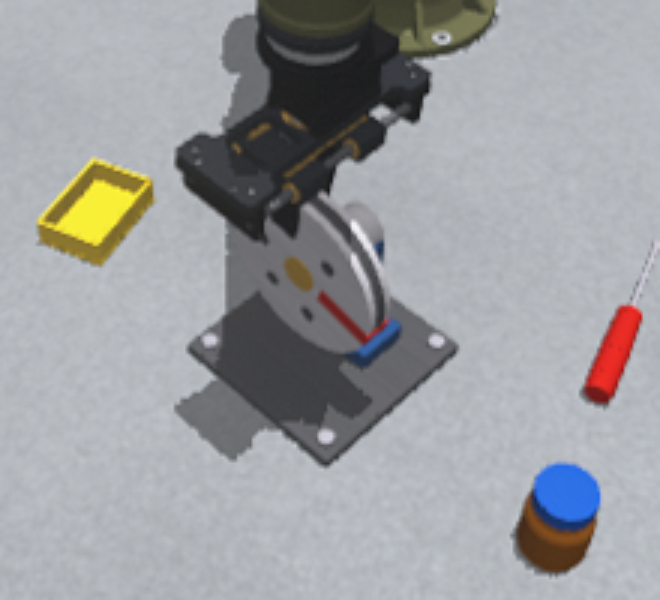

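The picture shows the wheel pinched at the top. The mark runs from the hub at about (300,272) to lower right at about (375,330). The measured mark angle is -102.8°, against a target of -102.7°, and it's steady. The tray, jar and screwdriver haven't moved.

```bash
python3 -m inch '[[-1,0,0,0,0],[-1,0,0,0,0],[-1,0,0,0,0],[-1,0,0,0,0]]' >/dev/null; python3 -c "from h import *; rep(); print(np.abs(ctrl.get_state()['qd']).max()); ctrl.close_job()"
```

```text
t 23.73 grasp rel stand mm [  0.3 -11.4  67.7] toolY ang -21.48 z [-0.038 -0.052 -0.998] F(stand) [ 0.34  3.02 -3.  ] w 0.273 q [ 0.49  0.27 -0.83  1.69  0.24  1.33 -0.78]
mark deg from up toward -y: -102.68279179922028 65
0.0015297373588333378
the job is handed in; nothing more can be done
```

I found the heavy side and turned it straight down, and I handed the job in at about 23.7 s with the gripper still holding the wheel there.

**Finding it:** I turned the wheel and let go with the heavy side lifted, once on each side of the bottom. It rolled back and stuck with the mark at -67.0° and then at -138.4°, measured from straight up (minus is towards the stand's +y). The midpoint puts the heavy side at the bottom when the mark is at -102.7°. Each stop was 35.7° short of the bottom, within the stated 20 to 40°. I used the release-and-roll-back angles read by camera; wrist forces were too uneven to add anything.

**Last checks:**
- **Angle:** the mark read -102.7° to -102.8° on two readings 0.5 s apart.
- **Stillness and grip:** the joints were still, the grip was 25 N, and the wrist force was about 4 N.
- **Bystanders:** the jar, tray and screwdriver looked unmoved in the last picture.

**What did not go smoothly:**
- The wheel slipped a little in the fingers during the second turn, at 25 and then 35 N, so I let go and regripped at 13 N. The angles come from the camera, so this does not affect the result.
- The gripper picked up a tilt of about 4° while turning, which the moves could not correct, and it was still there at the end.
- The grasp ended about 68 mm from the centre, so the fingers hold nearer the rim than I planned (62 mm).

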